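Jack up the creasing machine and hold it

TASK

Stand the small lever jack on the table with its saddle centred under the marked lift point of the blue creasing machine (the round boss beneath the bracket with the chevron). Pump its handle once as a trial: press it fully down so that the machine's front edge rises, and let it come all the way back up. Then press the handle fully down again and finish like that, with the hand still holding the handle down and the machine resting raised on the jack, so that a colleague can see to its foot; keep the arm off the machine and leave the other things on the table where they are.

Things in the scene. Friction and masses are not known exactly. Their poses are not given: they have to be found in the camera images.
- jack: lever jack, loose, grey and steel, about 0.9 kg. Base plate 215 x 80 x 12 mm, from local x -105 to +110; origin at its underside, on the table; local x points from handle to saddle, z up. Carrying block to grip from above at the origin: 70 mm long in x, 28 wide in y, 12 to 75 mm above the table. Saddle 85 mm from the origin in +x. No valve: the saddle follows the handle up and down
- saddle_top (a point): centre of the top face of the jack's round saddle (42 mm diameter, in a 50 mm wide collar), 60 mm above the jack's underside with the handle up; it rises straight up, 48 mm per rad of handle, by 26 mm in all
- handle_bar (a point): centre of the handle's crossbar: rubber, 22 mm diameter, 70 mm long along the jack's y, on a 14 mm rod, 150 mm from the pivot, which is 45 mm from the jack's origin in -x and 50 mm up. Handle up: 177 mm from the origin in -x, 122 mm up; it swings about the pivot in the jack's x-z plane down to 43 mm up
- pump_handle (a joint): angle of the jack's handle: 0 = up (rod 0.5 rad above level), grows as it is pressed down, 0.55 rad = fully down on its stop. A spring and the load bring it back up when let go; pressing the crossbar takes 2 to 4 N empty and about 11 to 17 N with the machine on the saddle, which meets the lift point at about 0.25 rad
- lift_pad (a point): the marked lift point: centre of the underside of a round steel boss (32 mm diameter, 9 mm deep) beneath the broad bracket (56 mm wide, top 90 mm above the table, dark chevron on it) jutting from the machine's front. 72 mm above the table at rest, rises about 14 mm when jacked. The bracket reaches 30 mm beyond this point towards the front
- machine: blue creasing machine, about 7 kg, 250 deep x 320 wide x 245 mm high, frame 73 mm above the table, hinged at its rear on a rail fixed to the table. Origin on the table under its middle; local -x points out of its front, where the jack goes in; front edge 125 mm from the origin, lift point at local x -165, y -60 mm. The narrow bracket with a screw foot at y +130 is no lift point
- glue_jar: bystander: glue jar, 42 mm diameter, 60 mm high, standing before the machine's front between its two brackets; origin under its centre
- tape_roll: bystander: roll of tape, 52 mm diameter, 24 mm high, standing before the machine's front, on the other side of the lift bracket; origin under its centre
- mug: bystander: white mug, 76 mm diameter, 85 mm high; origin under its centre
- screwdriver: bystander: screwdriver lying on the far part of the table; origin under its middle, along x
- wood_block: bystander: flat wood block 90 x 60 x 22 mm; origin under its centre

How it is judged:
On the way, in this order (a step that is already met when the one before it is completed fails the run):
1. the jack stands on the table, handle up, its saddle centred under the lift point (horizontal distance between saddle_top and lift_pad below 0.012 m and height (world z) of jack below 0.004 m and angle between jack's own z axis and vertical below 0.04 rad and value of joint pump_handle below 0.1 rad and linear speed of jack below 0.02 m/s), for 0.2 s.
2. trial stroke: the handle is pressed down and the machine's front is up on the jack (horizontal distance between saddle_top and lift_pad below 0.014 m and value of joint pump_handle above 0.42 rad and height (world z) of lift_pad above 0.077 m and contact force between jack and machine above 8 N), for 0.2 s.
3. the handle has come back up and the machine is down again (horizontal distance between saddle_top and lift_pad below 0.014 m and value of joint pump_handle below 0.1 rad and height (world z) of lift_pad below 0.074 m), for 0.1 s.
At the end, for the whole second after the job is handed in: Fingers press the jack (over 3 N), handle past 0.42 rad, lift point over 77 mm high and on the jack (over 8 N), saddle within 14 mm of its centre, jack flat on the table, arm off the machine, bystanders within 30 mm of their places (all of step 2 and height (world z) of jack below 0.004 m and angle between jack's own z axis and vertical below 0.04 rad and contact force between the fingers and jack above 3 N and contact force between each of the fingers, the arm and machine below 0.5 N and distance of each of glue_jar, tape_roll, mug, screwdriver, wood_block from where it was at the start of the episode below 0.03 m); the arm keeps its last pose, push and grip.
It fails at once if the jack is tipped over (angle between jack's own z axis and vertical above 0.4 rad).
It fails at once if the arm pushes on the machine (contact force between any of the arm, the fingers and machine above 3 N).
It fails at once if a bystander is knocked away (distance of any of glue_jar, tape_roll, mug, screwdriver, wood_block from where it was at the start of the episode above 0.03 m).
It also fails if it takes over 56 s, if anything falls off the work surface, if the arm or the gripper's body presses on something with over 40 N, if the wrist force passes 120 N, or if a joint passes its speed limit or range.

ROBOT

A 7-joint arm with a two-finger parallel gripper is mounted at the origin on the work surface. World frame = base frame: x ahead of the robot, y to its left, z up, the work surface at z = 0. Lengths are in m, angles in rad, forces in N, time in s.
With the tool pointing down it reaches from about 0.425 to 0.925 m from the base axis. Payload 6.8 kg.
Tool frame: the origin (TCP) lies between the finger pads; the fingertips stand 22 mm ahead of it and the grasp point (between the pads) lies 3 mm ahead of it (bot.tip_reach is the distance from the TCP to the fingertips, in m); z points along the fingers, x is the direction in which the jaws open and shut, and the axes are right-handed (so a half turn about z gives the same grasp; the last joint's range is limited). The gripper opens to 85 mm and grips with 20 to 120 N. Pads are 22 mm wide; open, the fingers measure 114 mm over their backs; the gripper's body (76 mm by 85 mm) begins 54 mm behind the grasp point. The pads swing forward as they close: fully open they stand 13 mm farther back than shut.
Start: joints at [-1.431, 0.477, 0.022, 1.555, -0.011, 1.109, -0.083], TCP at [0.166, 0.654, 0.253] pointing down, gripper open.
Joint ranges: [-2.96, 2.96], [-0.34, 2.1], [-1.41, 1.46], [0.24, 2.44], [-1.37, 4.51], [0.17, 1.92], [-2.96, 2.96]. Speed limits (rad/s): [2.39, 2.39, 3.14, 3.14, 3.14, 3.14, 3.14].

INTERFACE

Orientations are given as a unit quaternion [w, x, y, z].
In Python, from station import bot gives the robot as it stands.
- The arm moves only by the tool step_arm, never from a script. Its argument "targets" is a list of rows, each a list of 5 numbers: the shift along the tool's x, y, z in mm, then the turn about the tool's z in degrees, then the closure, from 0 (fully open) to 1 (shut). In form: [[dx, dy, dz, spin, jaw], ...]. A call has 1 to 20 rows; each row is the pose to reach, as a shift and turn from the pose commanded when the call began, along the tool's axes at that moment; what a row does not reach only later rows make up. A row lasts 1/12 s, in which the tool goes at most 41.7 mm and 7.16 degrees, less where a joint would pass 70% of its speed; a pose out of reach is approached as far as the arm can. A call with a gripper value outside its range is refused whole. The fingers move at their own pace and stop on an object; "newtons" is the grip in N (left out, the last holds). Time passes only in rows, so rows that repeat a pose let the fingers close. It gives the time, the measured TCP pose, the force and the opening at its end, in the units of the state.
- bot.get_obs(): the state, without advancing time (a new reading comes with each control period).
- bot.read_camera(name): name is "scene" or "top"; returns a dict with "frame" (480x640x3 uint8, red, green, blue), "z_map" (480x640 float32, m along the optical axis (not along the pixel's ray), 0 where there is no reading), "fov_y" (degrees; the focal length in pixels is half the picture's height over the tangent of half this angle, whatever the lens; pixels are square), "cx", "cy" (the principal point, pixels), "R" (3x3) and "t" (3): a world point X has camera coordinates R X + t. Camera axes: x right, y down, z forward; pixel columns grow to the right and rows downward; lengths in m; the calibration is good to about 2 mm. A picture is of the moment at which its call begins.
- bot.hand_in(): hands the job in, once; it reports no verdict.
The state is a dict: "t": time; "q": joint angles; "joint_vel": joint speeds; "joint_torque": joint torques, N m; "eef_pos": TCP position; "tool_rot": TCP orientation; "contact_force": force on the tool from outside, world axes, zero at the start; "torque": the same for the moment, N m; "gripper_width": opening from 0.0 (shut) to 1.0 (fully open).
Only numpy, scipy, OpenCV 4.12 (cv2) and the standard library are available. Lean on these libraries where they do the work, as an engineer would, in place of code of your own. Each camera call takes 0.05 s, during which the arm holds its last target.

## Working session

There is one attempt and no reset: what is moved stays moved. The work goes in short steps, Python scripts to look and compute and a tool call to move; the robot and the scene stay as the last step left them, time stands still between calls to the robot, and variables do not carry over. Pictures are saved under pics/ and viewed, and the job is handed in when it is done.

Besides the shell and the picture viewer there is one more tool, called after "Request:" as name(argument=value, ...) on one line, values as JSON. step_arm: Moves the arm, as the interface text tells. Its arguments: {"type":"object","properties":{"targets":{"type":"array"},"newtons":{"type":"number"}},"required":["targets"]}

```bash
mkdir -p pics; ls; python3 - <<'E'
from station import bot
import cv2,numpy as np
for n in("scene","top"):
    c=bot.read_camera(n); cv2.imwrite(f"pics/{n}0.png",c["frame"][:,:,::-1]); np.savez(f"{n}0.npz",**c)
    print(n,c["fov_y"],c["cx"],c["cy"],c["R"],c["t"])
o=bot.get_obs();print(o)
E
```

```text
pics
scene 47.61407224411198 322.3344290047023 235.09993712326383 [[-0.52969685  0.84801236  0.01721313]
 [ 0.62825246  0.4059001  -0.66373485]
 [-0.56984217 -0.34076407 -0.74776985]] [ 0.36325429 -0.28594432  1.61898476]
top 48.426531161948695 318.7699105690426 235.3014796475386 [[-0.03078892 -0.99952017  0.00338671]
 [-0.97912664  0.02947933 -0.20110193]
 [ 0.2009056  -0.00950773 -0.97956447]] [-0.05549787  0.59474489  1.11171801]
{'t': 0.1, 'q': array([-1.43111012,  0.47774156,  0.0223878 ,  1.55632048, -0.01150575,
        1.10930899, -0.08312057]), 'joint_vel': array([-0.00155159, -0.00310422,  0.00227573, -0.00214709,  0.00013775,
       -0.00028961, -0.00099355]), 'joint_torque': array([ 3.68588386e-03, -5.97758782e+01,  1.61307704e+00, -2.81954366e+01,
        1.27253582e-02,  5.02334005e-03, -2.11368203e-06]), 'eef_pos': array([0.1654628 , 0.65390565, 0.25242117]), 'tool_rot': array([ 5.58596950e-04,  7.89081465e-01,  6.14288011e-01, -6.06850395e-04]), 'contact_force': array([-0.054122  , -0.08995308,  0.30295968]), 'torque': array([ 0.01235255,  0.03888422, -0.03071097]), 'gripper_width': 0.9993506879838329}
```

View pics/scene0.png

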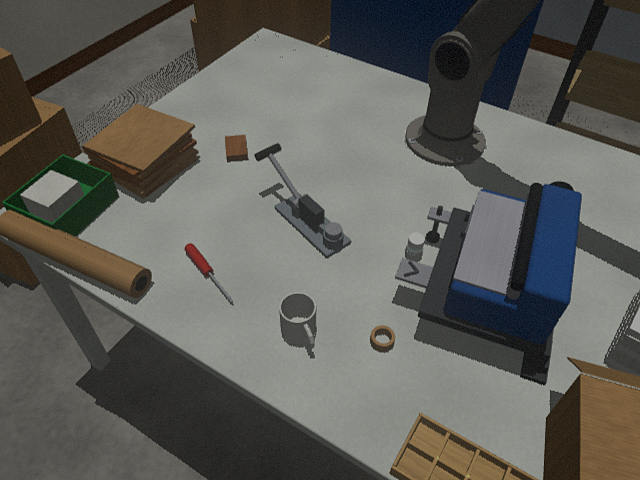

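View pics/top0.png

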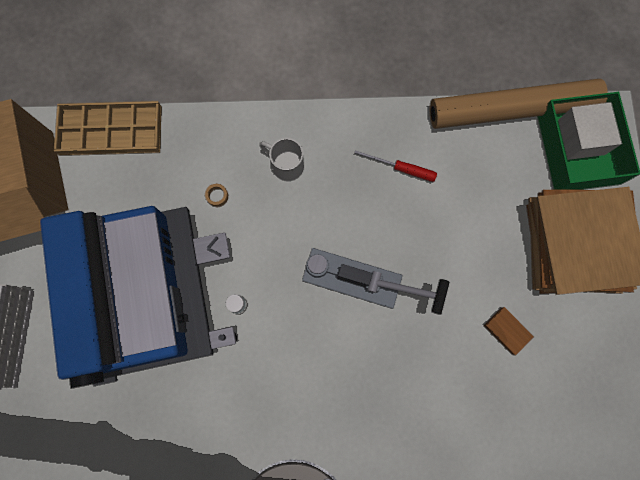

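The top view shows the jack near (350,275) with its saddle to the left. The chevron bracket is at (212,248), the jar at (236,303) and the tape at (216,195). Next I'll measure them through the depth map.

```bash
cat > h.py <<'E'
import numpy as np,cv2
def K(c): return 240/np.tan(np.radians(c["fov_y"])/2)
def cloud(c):
    f=K(c);z=c["z_map"];v,u=np.mgrid[0:480,0:640]
    P=np.stack([(u-c["cx"])/f*z,(v-c["cy"])/f*z,z],-1)
    return (P-c["t"])@c["R"]
def ray(c,u,v,h):
    f=K(c);R=np.array(c["R"]);o=-R.T@c["t"];d=R.T@np.array([(u-c["cx"])/f,(v-c["cy"])/f,1])
    return o+d*(h-o[2])/d[2]
def proj(c,X):
    p=np.array(c["R"])@X+c["t"];return p[:2]/p[2]*K(c)+[c["cx"],c["cy"]]
E
python3 - <<'E'
from h import *
c=dict(np.load("top0.npz"));s=dict(np.load("scene0.npz"))
for c,n,bx,tab in((c,"top",dict(br=(195,232,230,268),sad=(303,250,333,280),tab=(250,350,400,420)),0),(s,"scene",dict(br=(395,255,432,290),sad=(315,215,350,250),tab=(150,170,250,230)),0)):
    P=cloud(c)
    for k,(a,b,d,e) in bx.items():
        z=P[b:e,a:d,2].ravel();h=np.histogram(z,bins=np.arange(-.02,.12,.005));print(n,k,[(round(x,3),int(y)) for x,y in zip(h[1],h[0]) if y])
    f=c["frame"][:,:,::-1]
    if n=="top":
        cv2.imwrite("pics/tz_br.png",cv2.resize(f[180:350,180:280],None,fx=5,fy=5,interpolation=2)[:600*2][:600])
        cv2.imwrite("pics/tz_j.png",cv2.resize(f[235:325,295:455],None,fx=5,fy=5,interpolation=2))
E
```

```text
top br [(np.float64(-0.01), 17), (np.float64(-0.005), 222), (np.float64(0.0), 127), (np.float64(0.005), 4), (np.float64(0.07), 2), (np.float64(0.075), 1), (np.float64(0.08), 33), (np.float64(0.085), 495), (np.float64(0.09), 335), (np.float64(0.095), 20)]
top sad [(np.float64(-0.01), 1), (np.float64(-0.005), 77), (np.float64(0.0), 53), (np.float64(0.005), 101), (np.float64(0.01), 198), (np.float64(0.015), 20), (np.float64(0.02), 10), (np.float64(0.025), 10), (np.float64(0.03), 29), (np.float64(0.035), 47), (np.float64(0.04), 63), (np.float64(0.045), 2), (np.float64(0.05), 11), (np.float64(0.055), 178), (np.float64(0.06), 96), (np.float64(0.065), 2)]
top tab [(np.float64(-0.01), 327), (np.float64(-0.005), 6026), (np.float64(0.0), 4032), (np.float64(0.005), 70)]
scene br [(np.float64(-0.01), 8), (np.float64(-0.005), 269), (np.float64(0.0), 171), (np.float64(0.005), 18), (np.float64(0.01), 19), (np.float64(0.015), 16), (np.float64(0.02), 11), (np.float64(0.075), 5), (np.float64(0.08), 43), (np.float64(0.085), 419), (np.float64(0.09), 269), (np.float64(0.095), 42)]
scene sad [(np.float64(
[... 161 characters left out ...]
, (np.float64(0.025), 45), (np.float64(0.03), 62), (np.float64(0.035), 66), (np.float64(0.04), 85), (np.float64(0.045), 19), (np.float64(0.05), 34), (np.float64(0.055), 146), (np.float64(0.06), 64), (np.float64(0.065), 7), (np.float64(0.07), 2)]
scene tab [(np.float64(-0.01), 225), (np.float64(-0.005), 3629), (np.float64(0.0), 1731), (np.float64(0.005), 37), (np.float64(0.01), 39), (np.float64(0.015), 22), (np.float64(0.02), 36), (np.float64(0.025), 44), (np.float64(0.03), 66), (np.float64(0.035), 37), (np.float64(0.04), 21), (np.float64(0.045), 17), (np.float64(0.05), 27), (np.float64(0.055), 22), (np.float64(0.06), 14), (np.float64(0.065), 8), (np.float64(0.07), 5), (np.float64(0.075), 1)]
```

View pics/tz_br.png

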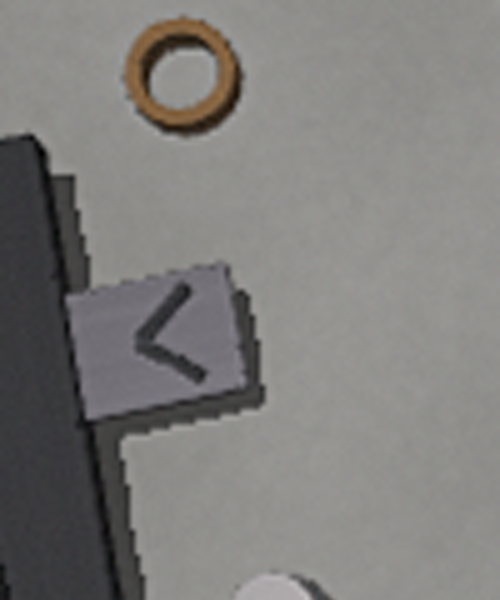

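View pics/tz_j.png

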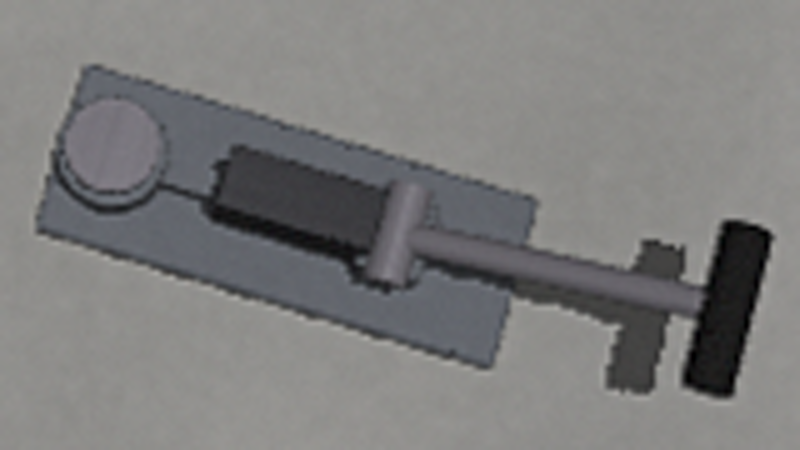

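```bash
cat > m.py <<'E'
from h import *
def rect(Q):
    (cx,cy),(w,h),a=cv2.minAreaRect((Q*1000).astype(np.float32)); return (round(cx,1),round(cy,1)),(round(w,1),round(h,1)),round(a,2)
def bracket(c,box):
    a,b,d,e=box;P=cloud(c);g=c["frame"].max(-1).astype(int)
    z=P[...,2];m=np.zeros(z.shape,np.uint8);m[b:e,a:d]=((z>.078)&(z<.1))[b:e,a:d]
    return m
def top(c,box,h,lo,hi,cond=None):
    """mask by depth height, contour pixels cast on plane h"""
    a,b,d,e=box;z=cloud(c)[...,2];m=np.zeros(z.shape,np.uint8);m[b:e,a:d]=((z>lo)&(z<hi))[b:e,a:d]
    if cond is not None:m&=cond.astype(np.uint8)
    m=cv2.morphologyEx(m,cv2.MORPH_CLOSE,np.ones((3,3)))
    n,l,st,_=cv2.connectedComponentsWithStats(m)
    m=(l==1+st[1:,4].argmax()).astype(np.uint8)
    v,u=np.nonzero(m)
    return m,np.array([ray(c,x,y,h)[:2] for x,y in zip(u,v)])
E
python3 - <<'E'
from m import *
t=dict(np.load("top0.npz"));s=dict(np.load("scene0.npz"))
for c,bb,jb,sb,cb in((t,(192,228,236,272),(295,240,410,315),(303,250,333,280),(430,270,455,320)),(s,(390,250,436,295),(270,190,355,260),(315,215,350,250),(250,140,285,165))):
    f=c["frame"].astype(int);br=f.max(-1)
    m,Q=top(c,bb,.09,.08,.1,); print("br",len(Q),rect(Q))
    q=top(c,jb,.012,.006,.018)[1];print("plate",len(q),rect(q))
    m,q=top(c,sb,.06,.053,.07);print("sad",len(q),q.mean(0)*1000,cv2.minEnclosingCircle((q*1000).astype(np.float32)))
    m,q=top(c,cb,.122,.09,.15,br<60);P=cloud(c)[m>0];print("bar",len(q),q.mean(0)*1000,rect(q),P.mean(0),np.percentile(P[:,2],95))
E
```

```text
br 1007 ((560.4, 157.9), (84.8, 78.4), 0.97)
plate 1238 ((483.1, -138.4), (214.3, 41.9), 72.69)
sad 287 [529.61131732 -67.56722411] ((529.432373046875, -67.77902221679688), 20.798444747924805)
bar 352 [ 446.46963895 -315.54882348] ((446.7, -315.3), (21.2, 70.8), 71.13) [ 0.4452867  -0.3121965   0.13625125] 0.13434332728943388
br 927 ((580.7, 166.8), (89.7, 85.3), 23.51)
plate 981 ((512.2, -140.2), (218.2, 82.9), 70.69)
sad 206 [538.30289917 -63.36981936] ((538.09912109375, -62.96165466308594), 23.105993270874023)
bar 189 [ 450.71606037 -313.62814072] ((450.4, -312.6), (26.8, 78.1), 72.21) [ 0.46064154 -0.30582451  0.13237349] 0.13293637944191253
```

```bash
python3 - <<'E'
from m import *
t=dict(np.load("top0.npz"));s=dict(np.load("scene0.npz"))
# rough boxes: same object in both
for n,bt,bs,h,lo,hi in(("wood",(478,300,540,360),(218,130,252,165),.022,.014,.03),("tape",(200,178,235,212),(362,318,402,356),.024,.015,.03),("jar",(220,288,250,318),(402,228,428,262),.06,.052,.07),("mug",(265,132,310,185),(275,285,322,345),.085,.076,.095)):
    for c,b in((t,bt),(s,bs)):
        m,q=top(c,b,h,lo,hi);v,u=np.nonzero(m)
        (x,y),(w,hh),a=rect(q);print(n,len(q),(x,y),(w,hh),a, "px",u.mean().round(1),v.mean().round(1))
f=t["frame"].astype(int);
# plate in top by hull
m,q=top(t,(295,240,410,315),.012,.006,.018)
z=cloud(t)[...,2]; mm=np.zeros_like(m); mm[240:315,295:410]=((z>.006)&(z<.018))[240:315,295:410]; mm=cv2.morphologyEx(mm,cv2.MORPH_OPEN,np.ones((3,3)))
v,u=np.nonzero(mm);print("plate top",rect(np.array([ray(t,x,y,.012)[:2] for x,y in zip(u,v)])))
for c in(t,s):
  P=cloud(c);R=np.array(c["R"]);print("cam",-R.T@c["t"]); 
  print("base px",proj(c,np.array([0,0,0.])),proj(c,np.array([.1,0,0.])))
  m=np.abs(P[...,2])<.008; A=np.c_[P[m][:,:2],np.ones(m.sum())];print("tableplane",np.linalg.lstsq(A,P[m][:,2],rcond=None)[0])
f=s["frame"][:,:,::-1];cv2.imwrite("pics/sz_base.png",cv2.resize(f[80:300,380:500],None,fx=4,fy=4)[:600])
cv2.imwrite("pics/sz_br.png",cv2.resize(f[190:310,380:480],None,fx=5,fy=5))
E
```

```text
wood 1190 (374.7, -483.6) (91.1, 60.9) 41.41 px 508.9 330.9
wood 467 (385.2, -478.2) (99.0, 59.7) 41.28 px 235.8 146.3
tape 224 (703.3, 160.7) (48.8, 50.1) 88.3 px 215.5 194.2
tape 286 (712.8, 165.1) (54.0, 48.4) 28.59 px 382.5 336.8
jar 249 (450.5, 112.4) (38.5, 34.1) 88.25 px 233.9 303.0
jar 183 (459.9, 116.8) (38.6, 42.0) 81.73 px 416.2 239.5
mug 245 (774.1, -5.7) (76.8, 74.5) 16.78 px 285.2 153.5
mug 336 (783.2, -1.9) (80.4, 73.6) 32.5 px 297.4 308.6
plate top ((503.1, -145.4), (214.8, 80.1), 71.16)
cam [ 0.35727148 -0.062434    1.20879176]
base px [292.12748708 520.81597603] [291.14858993 469.57805417]
tableplane [ 0.00063633 -0.00044431 -0.00083829]
cam [1.29462566 0.35971254 1.01458404]
base px [444.38630655 139.02387719] [430.39207975 157.39797454]
tableplane [ 0.00127205  0.00094936 -0.00138429]
```

View pics/sz_br.png

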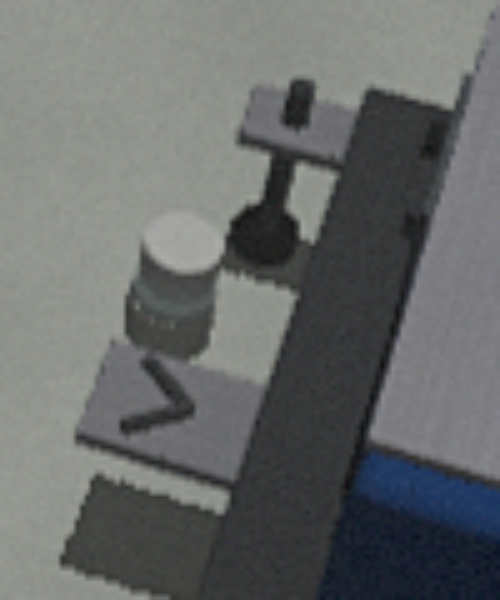

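```bash
python3 - <<'E'
from m import *
t=dict(np.load("top0.npz"));s=dict(np.load("scene0.npz"))
for c in(t,s):
  P=cloud(c);r=np.hypot(P[...,0],P[...,1]);m=(r<.2)&(P[...,2]>.008)&(P[...,2]<.06);Q=P[m];print(len(Q))
  h=np.histogram(Q[:,2],20);print(h[0],h[1][[0,-1]]);
  print(Q.min(0),Q.max(0))
  # outer boundary per angle
  a=np.degrees(np.arctan2(Q[:,1],Q[:,0]))
  pts=[]
  for k in range(-180,180,8):
    w=(a>=k)&(a<k+8)
    if w.sum()>6: 
      j=np.percentile(np.hypot(*Q[w,:2].T),96);pts.append((k+4,round(j*1000)))
  print(pts)
f=t["frame"][:,:,::-1];cv2.imwrite("pics/tz_base.png",cv2.resize(f[440:480,230:360],None,fx=6,fy=6))
f=s["frame"][:,:,::-1];cv2.imwrite("pics/sz_base.png",cv2.resize(f[90:190,380:510],None,fx=6,fy=6))
E
```

```text
850
[16 30 37 52 58 65 69 72 86 81 66 68 50 42 25 12  5 10  3  3] [0.00801466 0.01842872]
[ 0.08132967 -0.08148965  0.00801466] [0.11539571 0.07564912 0.01842872]
[(-40, 115), (-32, 115), (-24, 114), (-16, 115), (-8, 114), (0, 115), (8, 114), (16, 114), (24, 114), (32, 115), (40, 115)]
2098
[348 513 303 125  82  70  79  61  51  55  52  57  40  40  36  21  27  37
  44  57] [0.00800867 0.05986798]
[-0.12549154 -0.1138512   0.00800867] [0.12435296 0.12510177 0.05986798]
[(-120, 112), (-112, 115), (-104, 112), (-96, 111), (-88, 112), (-80, 112), (-72, 115), (-64, 115), (-56, 116), (-48, 117), (-40, 117), (-32, 117), (-24, 118), (-16, 119), (-8, 118), (0, 121), (8, 119), (16, 119), (24, 121), (32, 120), (40, 120), (48, 119), (56, 121), (64, 119), (72, 117), (80, 117), (88, 117), (96, 115), (104, 115), (112, 116), (120, 113), (128, 111), (136, 130), (144, 114)]
```

View pics/sz_base.png

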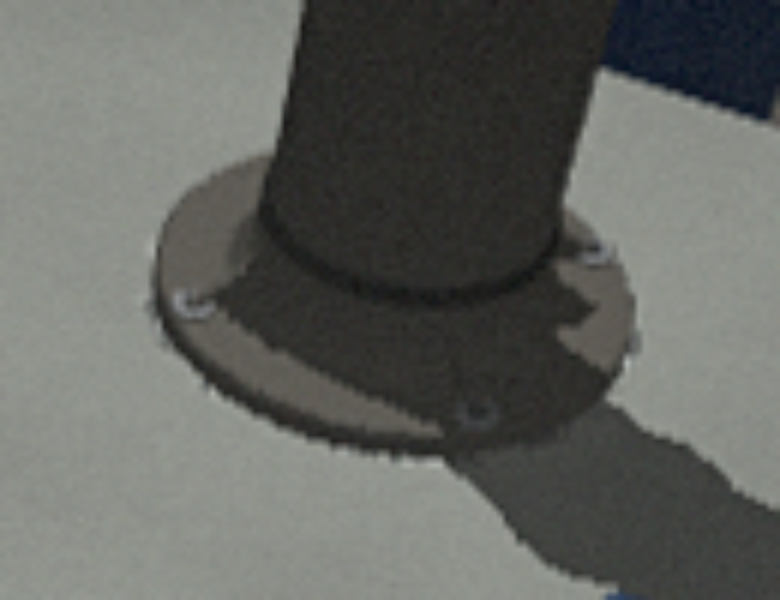

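View pics/tz_base.png

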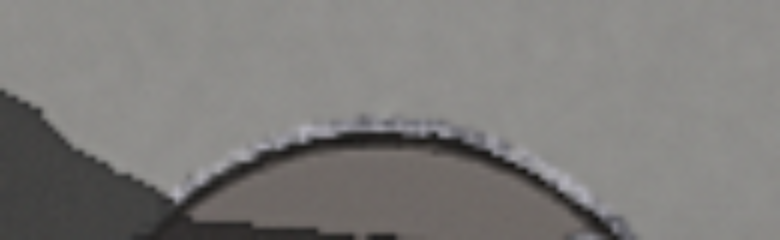

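```bash
cat >> m.py <<'E'
def lift(c,box,h=.09):
    br=c["frame"].max(-1)
    a,b,d,e=box;z=cloud(c)[...,2];m=np.zeros(z.shape,np.uint8);m[b:e,a:d]=((z>h-.01)&(z<h+.012)&(br>75))[b:e,a:d]
    n,l,st,_=cv2.connectedComponentsWithStats(m);m=(l==1+st[1:,4].argmax())
    v,u=np.nonzero(m);return m,np.array([ray(c,x,y,h)[:2] for x,y in zip(u,v)])
E
python3 - <<'E'
from m import *
t=dict(np.load("top0.npz"));s=dict(np.load("scene0.npz"))
print(t["frame"][240:260:4,190:236:4].max(-1))
for c,bb in((t,(192,228,236,272)),(s,(390,250,436,295))):
    m,Q=lift(c,bb);print(len(Q),rect(Q));
    (x,y),(w,hh),a=cv2.minAreaRect((Q*1000).astype(np.float32));print(cv2.boxPoints(((x,y),(w,hh),a)))
# frame front edge in top: dark frame
P=cloud(t);z=P[...,2]
for r in range(215,350,10):
    row=z[r,150:236];print(r,[int(v*1000) for v in row[20:70:2]])
E
```

```text
[[ 62 122 116 116 118 125  58 129 121  88 139 147]
 [ 58 114 120 117 118  53 121 120 120 121  56 147]
 [ 59  58 117 116 124  84 123 120 120 122  63 147]
 [ 59  24 119 120 119 128  62  94 122 125  62 147]
 [ 60  51 119 118 119 124 125 116 130 128  64 149]]
759 ((566.7, 157.0), (55.4, 70.0), 10.14)
[[533.2797   186.52818 ]
 [545.60516  117.63457 ]
 [600.12897  127.389114]
 [587.8035   196.28273 ]]
573 ((572.1, 160.1), (55.1, 69.5), 10.32)
[[538.7975   189.31787 ]
 [551.246    120.982086]
 [605.494    130.86423 ]
 [593.04553  199.20001 ]]
215 [98, 97, 96, 96, 98, 92, 95, 91, 95, 91, 0, -1, -5, -2, -1, 2, 1208, -4, -1, 3, -1, 2, -3, -1, -2]
225 [97, 95, 97, 95, 96, 94, 97, 97, 98, 93, 91, 3, 1, -2, 1, -2, 1208, -4, -2, -1, -2, -1, 1, 0, -1]
235 [93, 92, 93, 96, 100, 99, 98, 94, 1208, 97, 94, 85, -2, 0, 0, 1, -2, -1, 0, 0, 87, 86, 94, 85, 85]
245 [104, 96, 94, 93, 95, 94, 95, 97, 94, 100, 100, 94, 92, 89, 85, 91, 89, 87, 85, 94, 92, 87, 92, 88, 83]
255 [120, 93, 96, 95, 96, 93, 94, 92, 95, 94, 96, 97, 95, 88, 90, 83, 95, 85, 89, 86, 89, 87, 88, 85, 95]
265 [130, 115, 95, 94, 98, 97, 96, 9
[... 232 characters left out ...]
97, 94, -1, 3, -2, 0, 2, 1, -1, 1, 0]
295 [170, 167, 156, 134, 123, 92, 100, 97, 90, 95, 94, 94, 96, 95, 97, 95, 86, -4, -3, -1, -1, 0, -3, -1, -4]
305 [178, 169, 164, 151, 135, 94, 98, 97, 94, 98, 98, 97, 95, 97, 97, 96, 95, 85, 2, 2, 0, -5, -3, -2, 1]
315 [192, 177, 166, 162, 150, 155, 148, 98, 93, 100, 95, 98, 95, 95, 95, 93, 94, 94, 76, -1, 0, -4, 0, -2, 0]
325 [193, 190, 176, 168, 161, 146, 127, 99, 100, 94, 97, 94, 95, 92, 96, 98, 97, 99, 95, 78, -2, 0, 0, -4, 3]
335 [189, 190, 189, 169, 156, 142, 123, 110, 92, 92, 95, 98, 97, 96, 95, 95, 94, 96, 96, 96, 91, 88, 89, 87, 89]
345 [195, 190, 186, 180, 166, 156, 139, 122, 108, 94, 96, 93, 95, 95, 96, 97, 95, 95, 93, 96, 95, 89, 87, 89, 91]
```

```bash
cat > go.py <<'E'
# prints rows for a list of waypoints (x,y,z mm, tool yaw deg, step mm/row); I copy them into the move
import numpy as np
from station import bot
def rows(wps,jaw):
    o=bot.get_obs();w,x,y,z=o["tool_rot"];p=o["eef_pos"]*1000
    xt=np.array([1-2*(y*y+z*z),2*(x*y+w*z),2*(x*z-w*y)]);yt=np.array([2*(x*y-w*z),1-2*(x*x+z*z),2*(y*z+w*x)]);zt=np.cross(xt,yt)
    yaw=np.degrees(np.arctan2(xt[1],xt[0]));print("t",o["t"],"tcp",p.round(1),"yaw",yaw.round(2),"tilt z",zt.round(4),"F",o["contact_force"].round(1),"grip",round(o["gripper_width"],3))
    cp,cy=p,yaw;out=[]
    for X,Y,Z,W,s in wps:
        q=np.array([X,Y,Z]);dw=(W-cy+180)%360-180
        n=max(1,int(np.ceil(max(np.linalg.norm(q-cp)/s,abs(dw)/7))))
        for k in range(1,n+1):
            d=cp+(q-cp)*k/n-p;tw=(cy+dw*k/n-yaw+180)%360-180
            out.append([int(round(d@xt)),int(round(d@yt)),int(round(d@zt)),round(-tw,1),jaw])
        cp=q;cy=cy+dw
    print(len(out));
    for i in range(0,len(out),20):print(out[i:i+20])
E
python3 - <<'E'
from go import rows
rows([(166,654,420,75.8,40),(475,400,420,40,40)],0)
E
```

```text
t 0.1 tcp [165.5 653.9 252.4] yaw 75.8 tilt z [-3.0e-04 -1.6e-03 -1.0e+00] F [-0.1 -0.1  0.3] grip 0.999
15
[[0, 0, -34, np.float64(0.0), 0], [0, 0, -67, np.float64(0.0), 0], [0, 0, -101, np.float64(0.0), 0], [0, 0, -134, np.float64(0.0), 0], [0, 1, -168, np.float64(0.0), 0], [-17, 37, -168, np.float64(3.6), 0], [-34, 73, -168, np.float64(7.2), 0], [-51, 109, -167, np.float64(10.7), 0], [-68, 145, -167, np.float64(14.3), 0], [-85, 181, -167, np.float64(17.9), 0], [-102, 218, -167, np.float64(21.5), 0], [-119, 254, -167, np.float64(25.1), 0], [-136, 290, -167, np.float64(28.6), 0], [-153, 326, -167, np.float64(32.2), 0], [-170, 362, -167, np.float64(35.8), 0]]
```

Request:
step_arm(targets=[[0, 0, -34, 0, 0], [0, 0, -67, 0, 0], [0, 0, -101, 0, 0], [0, 0, -134, 0, 0], [0, 0, -168, 0, 0], [-17, 37, -168, 3.6, 0], [-34, 73, -168, 7.2, 0], [-51, 109, -168, 10.7, 0], [-68, 145, -168, 14.3, 0], [-85, 181, -168, 18, 0], [-102, 218, -168, 21.5, 0], [-119, 254, -168, 25, 0], [-136, 290, -168, 28.6, 0], [-153, 326, -168, 32.2, 0], [-170, 362, -168, 35.8, 0], [-170, 362, -168, 35.8, 0]])

```text
t: 1.43
eef_pos: [0.4819, 0.3923, 0.4213]
tool_rot: [0.003, 0.942, 0.334, 0.001]
contact_force: [0.6, -2.5, 0.8]
gripper_width: 1.001
```

```bash
python3 - <<'E'
from go import rows
rows([(620,50,380,5,40),(502,-148,200,-18.7,40)],0)
E
```

```text
t 1.4333 tcp [481.9 392.3 421.3] yaw 39.06 tilt z [ 0.0036 -0.0042 -1.    ] F [ 0.6 -2.5  0.8] grip 1.001
18
[[-11, 35, 4, np.float64(3.4), 0], [-22, 71, 9, np.float64(6.8), 0], [-33, 106, 13, np.float64(10.2), 0], [-43, 141, 17, np.float64(13.6), 0], [-54, 176, 22, np.float64(17.0), 0], [-65, 212, 26, np.float64(20.4), 0], [-76, 247, 30, np.float64(23.8), 0], [-87, 282, 35, np.float64(27.3), 0], [-98, 317, 39, np.float64(30.7), 0], [-109, 353, 43, np.float64(34.1), 0], [-136, 362, 66, np.float64(37.0), 0], [-163, 372, 88, np.float64(40.0), 0], [-190, 382, 111, np.float64(43.0), 0], [-217, 392, 133, np.float64(45.9), 0], [-244, 402, 156, np.float64(48.9), 0], [-271, 411, 179, np.float64(51.8), 0], [-298, 421, 201, np.float64(54.8), 0], [-325, 431, 224, np.float64(57.8), 0]]
```

Request:
step_arm(targets=[[-11, 35, 4, 3.4, 0], [-22, 71, 9, 6.8, 0], [-33, 106, 13, 10.2, 0], [-43, 141, 17, 13.6, 0], [-54, 176, 22, 17, 0], [-65, 212, 26, 20.4, 0], [-76, 247, 30, 23.8, 0], [-87, 282, 35, 27.3, 0], [-98, 317, 39, 30.7, 0], [-109, 353, 43, 34, 0], [-136, 362, 66, 37, 0], [-163, 372, 88, 40, 0], [-190, 382, 111, 43, 0], [-217, 392, 133, 46, 0], [-244, 402, 156, 49, 0], [-271, 411, 179, 51.8, 0], [-298, 421, 201, 54.8, 0], [-325, 431, 224, 57.8, 0], [-325, 431, 224, 57.8, 0], [-325, 431, 224, 57.8, 0]])

```text
t: 3.1
eef_pos: [0.5009, -0.1395, 0.1961]
tool_rot: [0.0, 0.988, -0.156, -0.002]
contact_force: [-0.1, 1.4, -0.5]
gripper_width: 1.004
```

```bash
python3 - <<'E'
from go import *
rows([(502,-148,200,-18.7,40)],0)
import cv2
from h import *
for n in("scene","top"):
    c=bot.read_camera(n);np.savez(n+"1.npz",**c);f=c["frame"][:,:,::-1]
    o=bot.get_obs();print(n,proj(c,o["eef_pos"]))
    a=(230,70) if n=="scene" else (260,180)
    cv2.imwrite(f"pics/{n}1.png",cv2.resize(f[a[1]:a[1]+200,a[0]:a[0]+240],None,fx=3,fy=3))
E
```

```text
t 3.1 tcp [ 500.9 -139.5  196.1] yaw -17.98 tilt z [-0.0034 -0.     -1.    ] F [-0.1  1.4 -0.5] grip 1.004
1
[[4, 8, -4, np.float64(0.7), 0]]
scene [314.91853967 165.78004773]
top [353.89069108 265.58988384]
```

View pics/scene1.png

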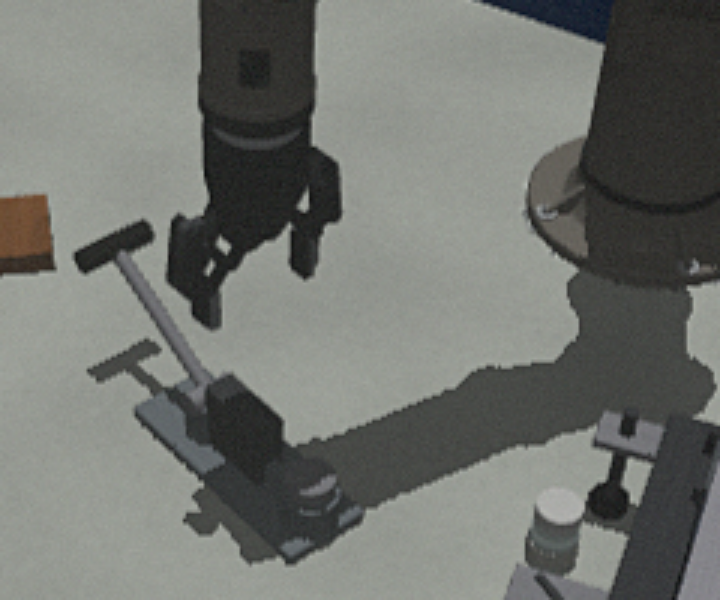

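View pics/top1.png

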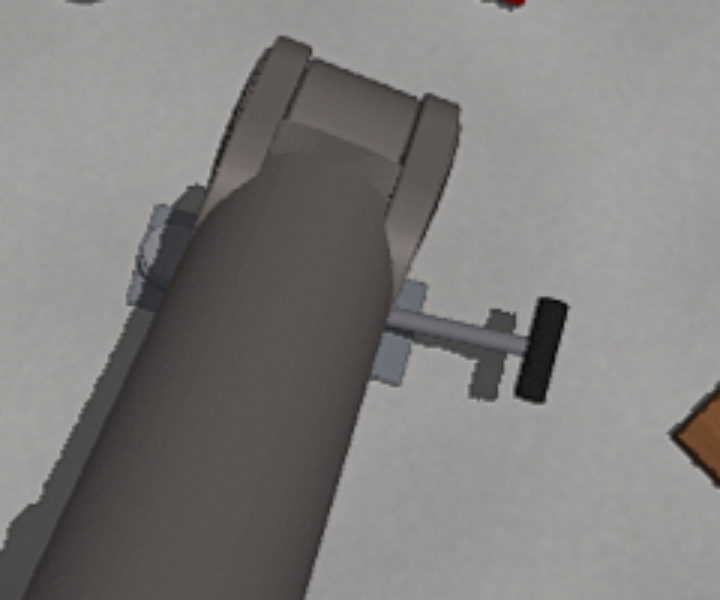

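```bash
python3 - <<'E'
from go import *
rows([(505,-146,120,-18.7,30),(505,-146,55,-18.7,15)],0)
E
```

```text
t 3.2 tcp [ 503.5 -137.6  197.5] yaw -17.72 tilt z [ 5.e-04  3.e-04 -1.e+00] F [1.  0.7 0.1] grip 1.003
8
[[1, 3, 26, np.float64(0.3), 0], [3, 5, 52, np.float64(0.7), 0], [4, 8, 78, np.float64(1.0), 0], [4, 8, 91, np.float64(1.0), 0], [4, 8, 104, np.float64(1.0), 0], [4, 8, 117, np.float64(1.0), 0], [4, 8, 130, np.float64(1.0), 0], [4, 8, 143, np.float64(1.0), 0]]
```

Request:
step_arm(targets=[[1, 3, 26, 0.3, 0], [3, 5, 52, 0.7, 0], [4, 8, 78, 1, 0], [4, 8, 91, 1, 0], [4, 8, 104, 1, 0], [4, 8, 117, 1, 0], [4, 8, 130, 1, 0], [4, 8, 143, 1, 0], [4, 8, 143, 1, 0], [4, 8, 143, 1, 0], [4, 8, 143, 1, 0]])

```text
t: 4.12
eef_pos: [0.5054, -0.1466, 0.0551]
tool_rot: [-0.0, 0.987, -0.163, 0.001]
contact_force: [0.3, -0.7, 0.4]
gripper_width: 1.002
```

```bash
python3 - <<'E'
from go import *
rows([(505,-146,55,-18.7,15)],0)
import cv2
from h import *
for n in("scene",):
    c=bot.read_camera(n);np.savez(n+"2.npz",**c);f=c["frame"][:,:,::-1]
    o=bot.get_obs();print(n,proj(c,o["eef_pos"]))
    a=(230,100)
    cv2.imwrite(f"pics/{n}2.png",cv2.resize(f[a[1]:a[1]+170,a[0]:a[0]+200],None,fx=3.5,fy=3.5))
E
```

```text
t 4.1167 tcp [ 505.4 -146.6   55.1] yaw -18.72 tilt z [ 1.6e-03  1.0e-04 -1.0e+00] F [ 0.3 -0.7  0.4] grip 1.002
1
[[-1, 0, 0, np.float64(-0.0), 0]]
scene [310.98247097 208.83574894]
```

View pics/scene2.png

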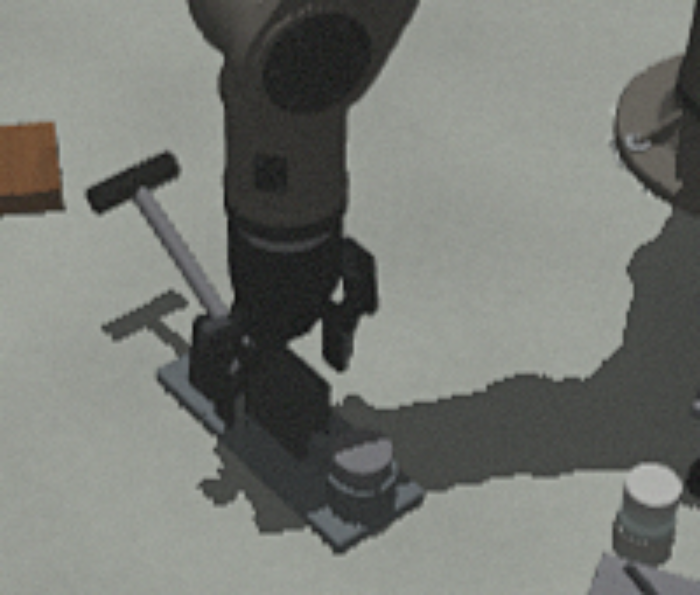

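Request:
step_arm(targets=[[0, 0, 0, 0, 0.3], [0, 0, 0, 0, 0.5], [0, 0, 0, 0, 0.8], [0, 0, 0, 0, 0.9], [0, 0, 0, 0, 1], [0, 0, 0, 0, 1], [0, 0, 0, 0, 1], [0, 0, 0, 0, 1], [0, 0, 0, 0, 1]], newtons=80)

```text
t: 4.92
eef_pos: [0.5047, -0.1473, 0.0547]
tool_rot: [-0.0, 0.987, -0.163, 0.0]
contact_force: [0.0, 0.4, 5.6]
gripper_width: 0.324
```

```bash
python3 - <<'E'
from go import *
rows([(505,-146,55,-18.7,15)],1)
import cv2
from m import *
for n in("scene","top"):
    c=bot.read_camera(n);np.savez(n+"3.npz",**c);f=c["frame"][:,:,::-1]
    a=(230,100)if n=="scene" else (290,220)
    cv2.imwrite(f"pics/{n}3.png",cv2.resize(f[a[1]:a[1]+170,a[0]:a[0]+200],None,fx=3.5,fy=3.5))
    sb=(315,210,350,255) if n=="scene" else (300,245,336,285)
    m,q=top(c,sb,.06,.053,.068);print("sad",len(q),q.mean(0)*1000,rect(q))
    cb=(245,135,285,165) if n=="scene" else (425,265,458,320)
    m,q=top(c,cb,.122,.09,.15,c["frame"].max(-1)<60);print("bar",len(q),q.mean(0)*1000,rect(q))
E
```

```text
t 4.9167 tcp [ 504.7 -147.3   54.7] yaw -18.81 tilt z [ 8.e-04  1.e-04 -1.e+00] F [0.  0.4 5.6] grip 0.324
1
[[0, -1, 0, np.float64(-0.1), 1]]
sad 203 [537.80018645 -63.41343102] ((538.1, -63.5), (41.9, 38.2), 31.8)
bar 188 [ 450.34176748 -313.67484022] ((450.2, -313.6), (25.4, 77.6), 69.78)
sad 188 [533.81395167 -63.10449641] ((535.0, -62.5), (24.8, 40.2), 43.51)
bar 338 [ 445.99252701 -315.40845996] ((446.5, -315.1), (20.9, 70.2), 71.62)
```

View pics/scene3.png

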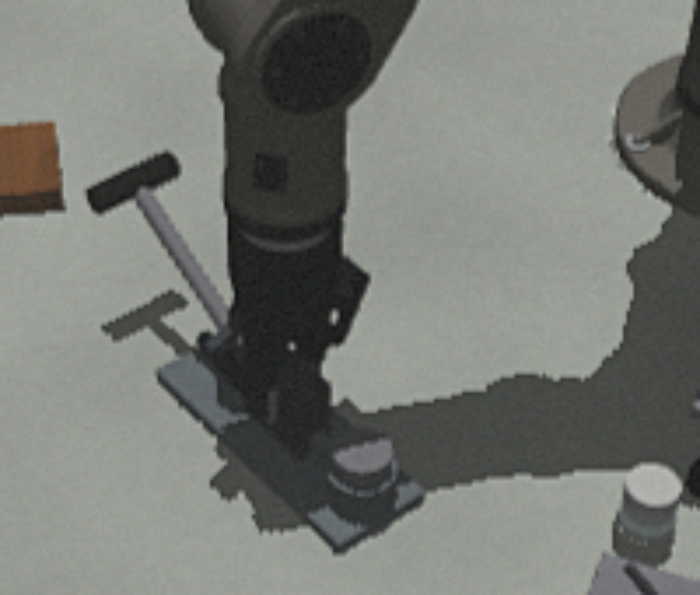

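View pics/top3.png

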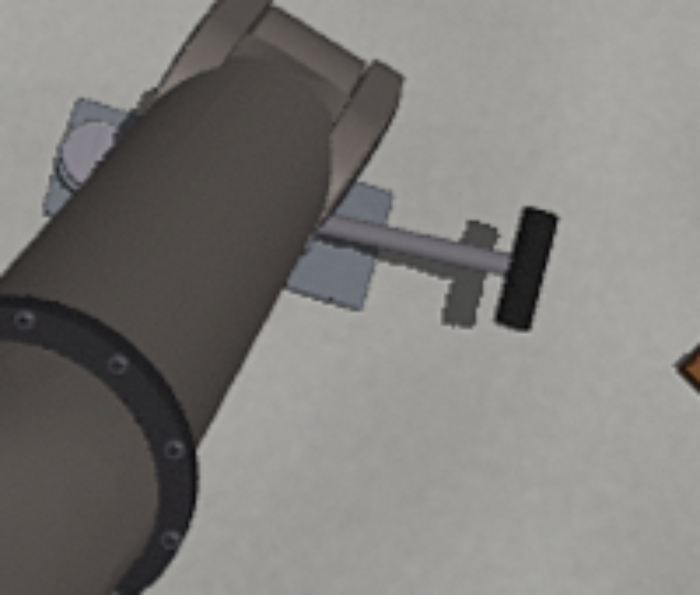

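```bash
python3 - <<'E'
from go import *
rows([(505,-147,95,-18.8,15),(608,-69,95,10,25),(608,-69,60,10,15)],1)
E
```

```text
t 5.0167 tcp [ 504.7 -147.3   54.7] yaw -18.81 tilt z [ 8.e-04  0.e+00 -1.e+00] F [0.  0.  5.4] grip 0.318
12
[[0, 0, -13, np.float64(-0.0), 1], [0, 0, -27, np.float64(-0.0), 1], [0, 0, -40, np.float64(-0.0), 1], [12, -18, -40, np.float64(-4.8), 1], [24, -36, -40, np.float64(-9.6), 1], [36, -54, -40, np.float64(-14.4), 1], [48, -72, -40, np.float64(-19.2), 1], [61, -90, -40, np.float64(-24.0), 1], [73, -107, -40, np.float64(-28.8), 1], [73, -107, -29, np.float64(-28.8), 1], [73, -107, -17, np.float64(-28.8), 1], [73, -107, -5, np.float64(-28.8), 1]]
```

Request:
step_arm(targets=[[0, 0, -10, 0, 1], [0, 0, -25, 0, 1], [0, 0, -40, 0, 1], [12, -18, -40, -4.8, 1], [24, -36, -40, -9.6, 1], [36, -54, -40, -14.4, 1], [48, -72, -40, -19.2, 1], [61, -90, -40, -24, 1], [73, -107, -40, -28.8, 1], [73, -107, -40, -28.8, 1], [73, -107, -40, -28.8, 1], [73, -107, -29, -28.8, 1], [73, -107, -17, -28.8, 1], [73, -107, -7, -28.8, 1], [73, -107, -7, -28.8, 1], [73, -107, -7, -28.8, 1], [73, -107, -7, -28.8, 1]])

```text
t: 6.43
eef_pos: [0.6077, -0.0697, 0.0611]
tool_rot: [0.0, 0.996, 0.087, -0.0]
contact_force: [-0.7, 0.5, -9.2]
gripper_width: 0.321
```

```bash
python3 - <<'E'
from go import *
rows([(583.5,68.8,62,10,20)],1)
import cv2
from m import *
for n in("scene","top"):
    c=bot.read_camera(n);np.savez(n+"4.npz",**c);f=c["frame"][:,:,::-1]
    a=(250,130)if n=="scene" else (180,170)
    print(proj(c,bot.get_obs()["eef_pos"]))
    cv2.imwrite(f"pics/{n}4.png",cv2.resize(f[a[1]:a[1]+170,a[0]:a[0]+220],None,fx=3.5,fy=3.5))
E
```

```text
t 6.4333 tcp [607.7 -69.7  61.1] yaw 9.96 tilt z [-4.e-04 -2.e-04 -1.e+00] F [-0.7  0.5 -9.2] grip 0.321
8
[[0, -18, 0, np.float64(-0.0), 1], [0, -35, 0, np.float64(-0.0), 1], [0, -53, 0, np.float64(-0.0), 1], [0, -70, 0, np.float64(-0.0), 1], [0, -88, -1, np.float64(-0.0), 1], [0, -105, -1, np.float64(-0.0), 1], [0, -123, -1, np.float64(-0.0), 1], [0, -141, -1, np.float64(-0.0), 1]]
[314.98833886 246.83240544]
[316.73724973 228.35848059]
```

View pics/scene4.png

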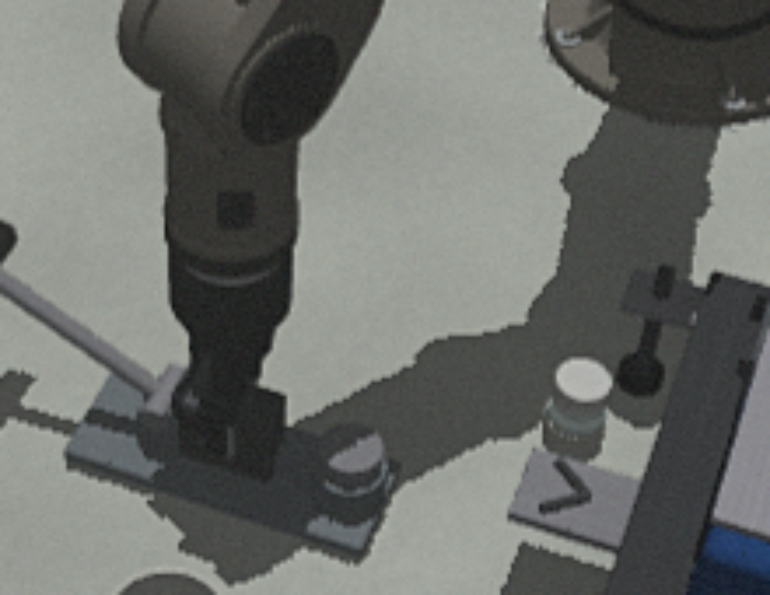

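View pics/top4.png

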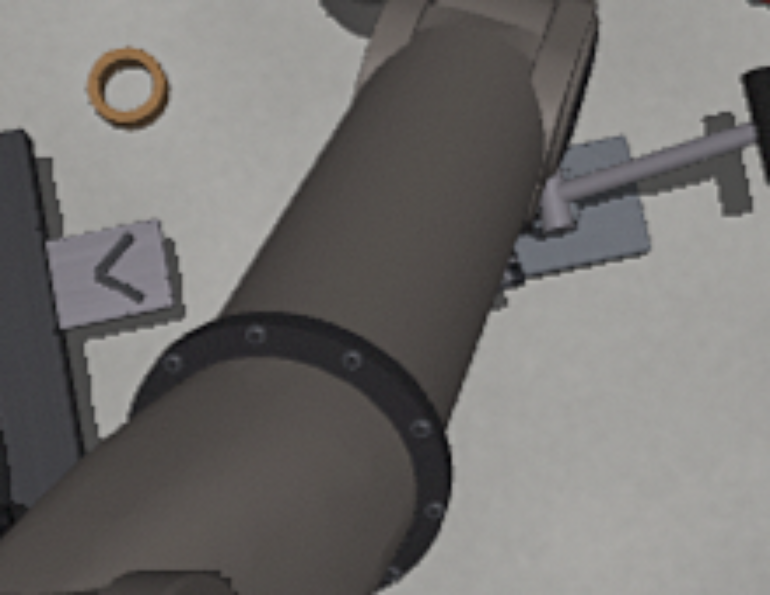

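```bash
python3 - <<'E'
from m import *
s=dict(np.load("scene4.npz"));t=dict(np.load("top4.npz"))
m,q=top(s,(335,245,365,275),.0664,.058,.076);print("sad",len(q),q.mean(0)*1000,rect(q))
m,Q=lift(s,(390,250,436,295));print("br",rect(Q))
m,q=top(s,(235,170,260,210),.128,.1,.15,s["frame"].max(-1)<60);print("bar s",len(q),q.mean(0)*1000,rect(q))
m,q=top(t,(385,180,420,230),.128,.1,.15,t["frame"].max(-1)<60);print("bar t",len(q),q.mean(0)*1000,rect(q))
m,Q=lift(t,(192,228,236,272));print("br",rect(Q))
f=t["frame"][:,:,::-1];cv2.imwrite("pics/t4b.png",cv2.resize(f[170:250,320:440],None,fx=5,fy=5))
E
```

```text
sad 238 [598.30133242  17.20812427] ((597.7, 17.0), (43.4, 40.8), 32.77)
br ((572.1, 160.1), (55.1, 69.5), 10.32)
bar s 158 [ 627.65491739 -245.8817772 ] ((627.8, -245.1), (58.0, 22.1), 9.66)
bar t 317 [ 637.42141087 -244.49584948] ((637.6, -244.3), (71.9, 19.9), 10.09)
br ((566.7, 156.8), (55.5, 70.2), 10.14)
```

Request:
step_arm(targets=[[0, -15, 2, 0, 1], [0, -33, 2, 0, 1], [0, -53, 2, 0, 1], [0, -73, 2, 0, 1], [0, -93, 2, 0, 1], [0, -110, 2, 0, 1], [0, -125, 2, 0, 1], [0, -135, 2, 0, 1], [0, -140, 2, 0, 1], [0, -140, 2, 0, 1], [0, -140, 4, 0, 1], [0, -140, 6, 0, 1], [0, -140, 7, 0, 1], [0, -140, 7, 0, 1]])

```text
t: 7.7
eef_pos: [0.5838, 0.0668, 0.0548]
tool_rot: [0.0, 0.996, 0.086, 0.0]
contact_force: [-2.8, -1.3, -1.0]
gripper_width: 0.316
```

```bash
python3 - <<'E'
from go import *
rows([(583,68.5,55,10,20)],1)
import cv2
from m import *
for n in("scene","top"):
    c=bot.read_camera(n);np.savez(n+"5.npz",**c);f=c["frame"][:,:,::-1]
    a=(270,160)if n=="scene" else (180,170)
    cv2.imwrite(f"pics/{n}5.png",cv2.resize(f[a[1]:a[1]+170,a[0]:a[0]+220],None,fx=3.5,fy=3.5))
E
```

```text
t 7.7 tcp [583.8  66.8  54.8] yaw 9.88 tilt z [ 3.e-04 -6.e-04 -1.e+00] F [-2.8 -1.3 -1. ] grip 0.316
1
[[-1, -2, 0, np.float64(-0.1), 1]]
```

View pics/scene5.png

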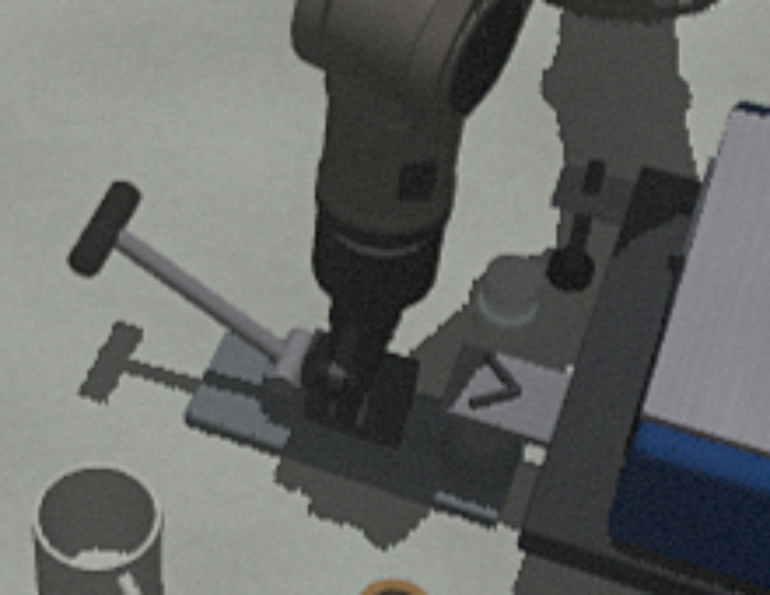

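View pics/top5.png

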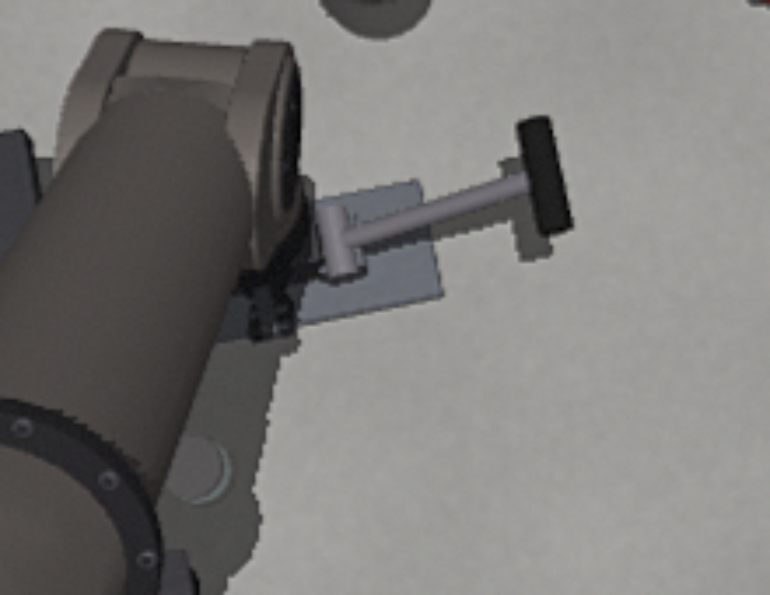

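```bash
python3 - <<'E'
from m import *
t=dict(np.load("top5.npz"))
m,q=top(t,(320,195,350,245),.122,.1,.15,t["frame"].max(-1)<60);print("bar t",len(q),q.mean(0)*1000,rect(q))
x=cv2.minAreaRect((q*1000).astype(np.float32));c=np.array(x[0])
for yaw in (99.9,100.1): 
    a=np.radians(yaw);print("saddle from bar",c+262*np.array([np.cos(a),np.sin(a)]))
m,q=top(t,(260,215,310,270),.012,.006,.018);print("plate",len(q),rect(q)); x=cv2.boxPoints(cv2.minAreaRect((q*1000).astype(np.float32)));print(x)
E
```

```text
bar t 330 [ 611.63299452 -107.72629704] ((612.2, -107.5), (72.7, 21.2), 9.8)
saddle from bar [567.13401909 150.61884609]
saddle from bar [566.23336112 150.46003579]
plate 652 ((574.7, 8.2), (48.7, 97.6), 9.74)
[[542.40826   52.218094]
 [558.9151   -43.992775]
 [606.9268   -35.75541 ]
 [590.42      60.45546 ]]
```

Request:
step_arm(targets=[[0, 0, 0, 0, 0.6], [0, 0, 0, 0, 0.4], [0, 0, 0, 0, 0.2], [0, 0, 0, 0, 0], [0, 0, 0, 0, 0], [0, 0, 0, 0, 0], [0, 0, 0, 0, 0], [0, 0, -15, 0, 0], [0, 0, -40, 0, 0], [0, 0, -75, 0, 0], [0, 0, -110, 0, 0], [0, 0, -145, 0, 0], [0, 0, -145, 0, 0.5], [0, 0, -145, 0, 1], [0, 0, -145, 0, 1]])

```text
t: 9.05
eef_pos: [0.5831, 0.0687, 0.1989]
tool_rot: [-0.0, 0.996, 0.087, -0.0]
contact_force: [-1.0, 0.5, -0.2]
gripper_width: 0.605
```

```bash
python3 - <<'E'
from go import *
rows([(613,-107,200,10,30)],1)
import cv2
from m import *
for n in("scene","top"):
    c=bot.read_camera(n);np.savez(n+"6.npz",**c);f=c["frame"][:,:,::-1]
    a=(270,160)if n=="scene" else (180,170)
    cv2.imwrite(f"pics/{n}6.png",cv2.resize(f[a[1]:a[1]+170,a[0]:a[0]+220],None,fx=3.5,fy=3.5))
    if n=="top":
      m,q=top(c,(320,195,350,245),.122,.1,.15,c["frame"].max(-1)<60);print("bar t",len(q),q.mean(0)*1000,rect(q))
E
```

```text
t 9.05 tcp [583.1  68.7 198.9] yaw 10.02 tilt z [-5.e-04  3.e-04 -1.e+00] F [-1.   0.5 -0.2] grip 0.605
6
[[0, 30, 0, np.float64(0.0), 1], [0, 59, 0, np.float64(0.0), 1], [-1, 89, -1, np.float64(0.0), 1], [-1, 119, -1, np.float64(0.0), 1], [-1, 149, -1, np.float64(0.0), 1], [-1, 178, -1, np.float64(0.0), 1]]
bar t 331 [ 611.62113198 -107.69470232] ((612.0, -107.4), (72.3, 21.5), 9.59)
```

View pics/scene6.png

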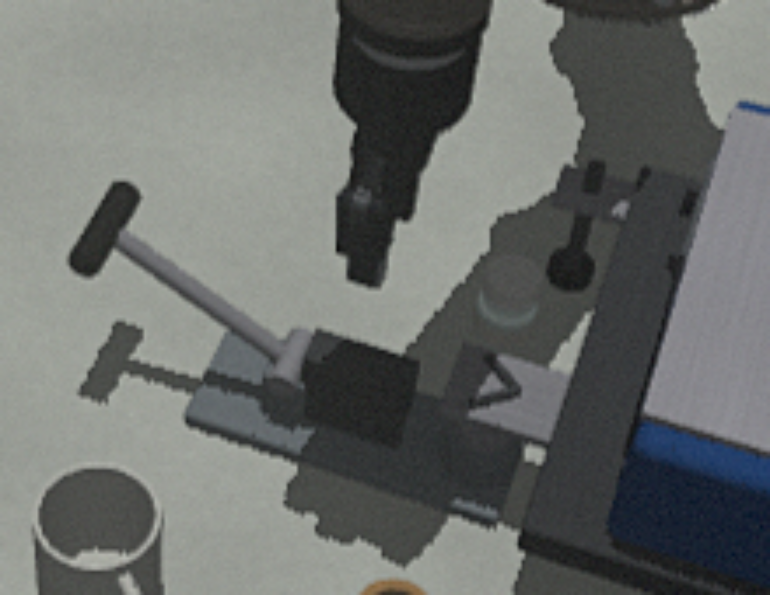

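Request:
step_arm(targets=[[0, 30, 0, 0, 1], [0, 60, 0, 0, 1], [-1, 90, 0, 0, 1], [-1, 120, 0, 0, 1], [-1, 150, 0, 0, 1], [-1, 178, 5, 0, 1], [-1, 178, 20, 0, 1], [-1, 178, 34, 0, 1], [-1, 178, 34, 0, 1], [-1, 178, 34, 0, 1]])

```text
t: 9.98
eef_pos: [0.6123, -0.1067, 0.1635]
tool_rot: [-0.0, 0.996, 0.087, -0.002]
contact_force: [-0.2, 1.1, 0.3]
gripper_width: -0.0
```

```bash
python3 - <<'E'
from go import *
rows([(613,-107,165,10,30)],1)
import cv2
from m import *
for n in("scene","top"):
    c=bot.read_camera(n);np.savez(n+"7.npz",**c);f=c["frame"][:,:,::-1]
    a=(230,120)if n=="scene" else (180,170)
    cv2.imwrite(f"pics/{n}7.png",cv2.resize(f[a[1]:a[1]+170,a[0]:a[0]+220],None,fx=3.5,fy=3.5))
    if n=="top":
        m,Q=lift(c,(192,228,236,272));print("br",rect(Q))
    else:
        m,q=top(c,(380,265,425,300),.06,.05,.069);print(rect(q),len(q))
E
```

```text
t 9.9833 tcp [ 612.3 -106.7  163.5] yaw 10.0 tilt z [-4.e-03  1.e-04 -1.e+00] F [-0.2  1.1  0.3] grip -0.0
1
[[1, 0, -2, np.float64(0.0), 1]]
((590.8, 156.4), (13.0, 34.1), 9.32) 65
br ((566.7, 156.8), (55.5, 70.2), 10.14)
```

View pics/scene7.png

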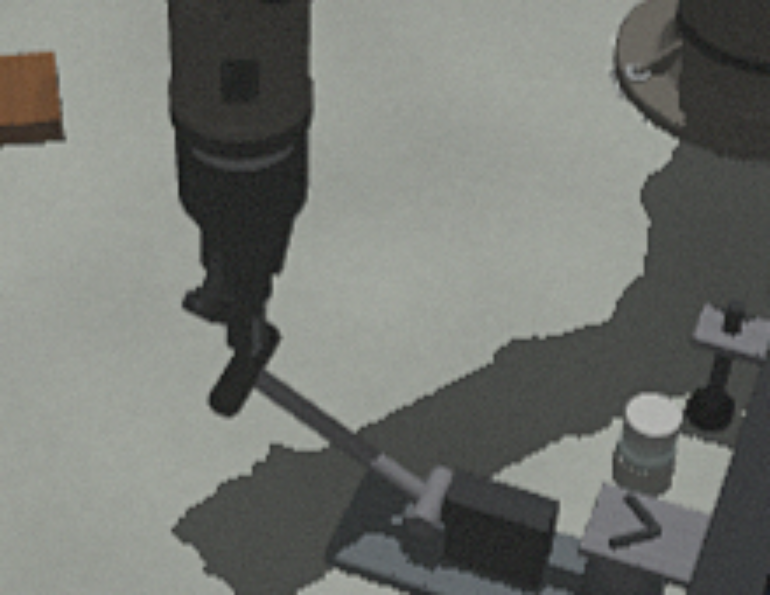

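View pics/top7.png

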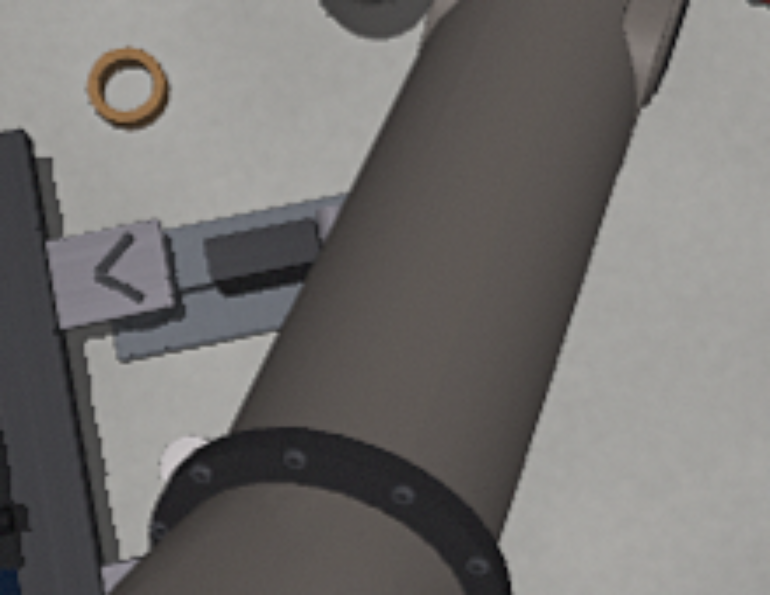

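Request:
step_arm(targets=[[1, 0, 6, 0, 1], [1, 3, 15, 0, 1], [1, 6, 23, 0, 1], [1, 9, 30, 0, 1], [1, 12, 37, 0, 1], [1, 12, 37, 0, 1], [1, 12, 37, 0, 1]])

```text
t: 10.67
eef_pos: [0.616, -0.119, 0.1277]
tool_rot: [-0.0, 0.996, 0.087, -0.001]
contact_force: [1.7, -1.1, 3.6]
gripper_width: 0.002
```

```bash
python3 - <<'E'
from go import *
rows([(613,-107,165,10,30)],1)
import cv2
from m import *
for n in("scene",):
    c=bot.read_camera(n);np.savez(n+"8.npz",**c);f=c["frame"][:,:,::-1]
    a=(230,120)if n=="scene" else (180,170)
    cv2.imwrite(f"pics/{n}8.png",cv2.resize(f[a[1]:a[1]+170,a[0]:a[0]+220],None,fx=3.5,fy=3.5))
E
```

```text
t 10.6667 tcp [ 616.  -119.   127.7] yaw 9.97 tilt z [-1.5e-03 -1.0e-04 -1.0e+00] F [ 1.7 -1.1  3.6] grip 0.002
2
[[0, -6, -19, np.float64(-0.0), 1], [-1, -12, -37, np.float64(-0.0), 1]]
```

View pics/scene8.png

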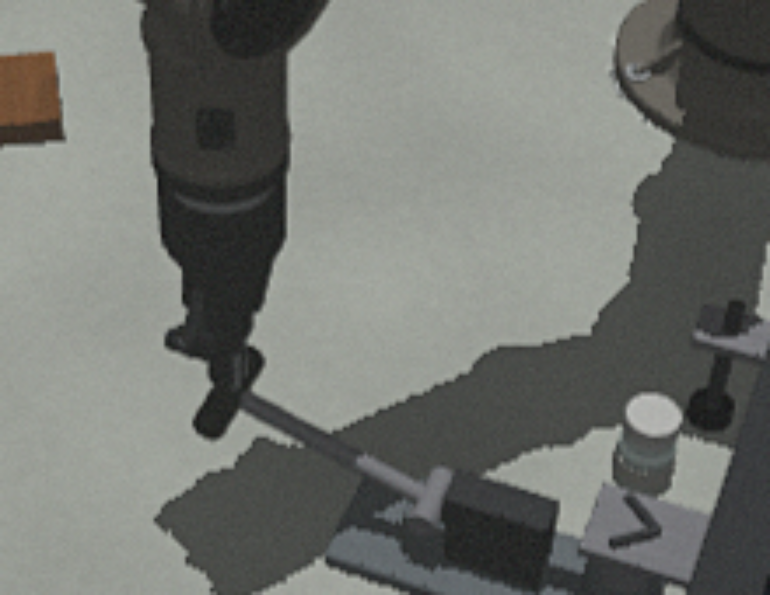

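Request:
step_arm(targets=[[0, 2, 7, 0, 1], [0, 4, 15, 0, 1], [0, 5, 22, 0, 1], [0, 6, 30, 0, 1], [0, 6, 37, 0, 1], [0, 6, 44, 0, 1], [0, 6, 50, 0, 1], [0, 6, 52, 0, 1], [0, 6, 52, 0, 1], [0, 6, 52, 0, 1]])

```text
t: 11.55
eef_pos: [0.6184, -0.1285, 0.0782]
tool_rot: [0.002, 0.996, 0.086, 0.001]
contact_force: [-2.0, -8.0, 13.6]
gripper_width: -0.002
```

```bash
cat > look.py <<'E'
import sys
from go import *
rows([(613,-107,165,10,30)],1)
from m import *
k=sys.argv[1]
for n in("scene","top"):
    c=bot.read_camera(n);np.savez(n+k+".npz",**c);f=c["frame"][:,:,::-1]
    a=(230,120)if n=="scene" else (180,170)
    cv2.imwrite(f"pics/{n}{k}.png",cv2.resize(f[a[1]:a[1]+170,a[0]:a[0]+220],None,fx=3.5,fy=3.5))
    P=cloud(c);bb=(192,228,236,272) if n=="top" else (390,250,436,295)
    if n=="top":
        m,_=lift(dict(np.load("top0.npz")),bb)
    else: m,_=lift(dict(np.load("scene0.npz")),bb)
    m=cv2.erode(m.astype(np.uint8),np.ones((5,5)));z=P[...,2][m>0];print(n,"bracket z median",np.median(z).round(4),"n",len(z))
E
python3 look.py 9; python3 - <<'E'
from m import *
for n,bb in(("top",(192,228,236,272)),("scene",(390,250,436,295))):
    c=dict(np.load(n+"0.npz"));m,_=lift(c,bb);m=cv2.erode(m.astype(np.uint8),np.ones((5,5)));print(n,np.median(cloud(c)[...,2][m>0]))
E
```

```text
t 11.55 tcp [ 618.4 -128.5   78.2] yaw 9.85 tilt z [ 0.0033 -0.0042 -1.    ] F [-2.  -8.  13.6] grip -0.002
3
[[0, -7, -29, np.float64(-0.1), 1], [-1, -14, -58, np.float64(-0.1), 1], [-1, -22, -87, np.float64(-0.2), 1]]
scene bracket z median 0.1019 n 192
top bracket z median 0.1024 n 314
top 0.08917163565364307
scene 0.08933099487823756
```

View pics/scene9.png

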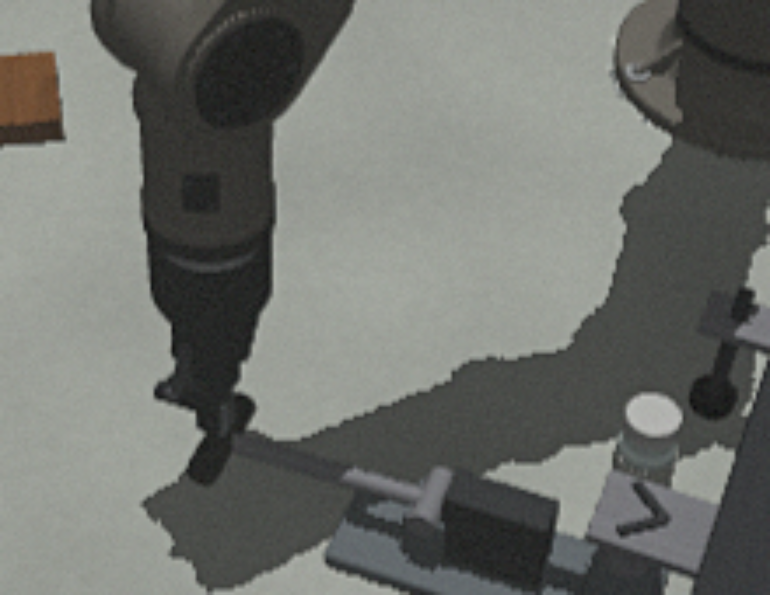

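```bash
python3 - <<'E'
from m import *
for k in("7","9"):
    c=dict(np.load("top%s.npz"%k));m,q=top(c,(236,228,274,258),.075,.06,.09);print(len(q),rect(q))
    c=dict(np.load("scene%s.npz"%k));m,q=top(c,(350,250,392,292),.075,.066,.09);print(len(q),rect(q))
E
```

```text
441 ((580.0, 65.5), (30.4, 70.2), 9.88)
379 ((590.5, 70.4), (34.7, 70.0), 10.46)
451 ((580.2, 62.9), (30.8, 75.4), 9.88)
374 ((590.6, 70.4), (34.7, 69.7), 9.3)
```

View pics/top9.png

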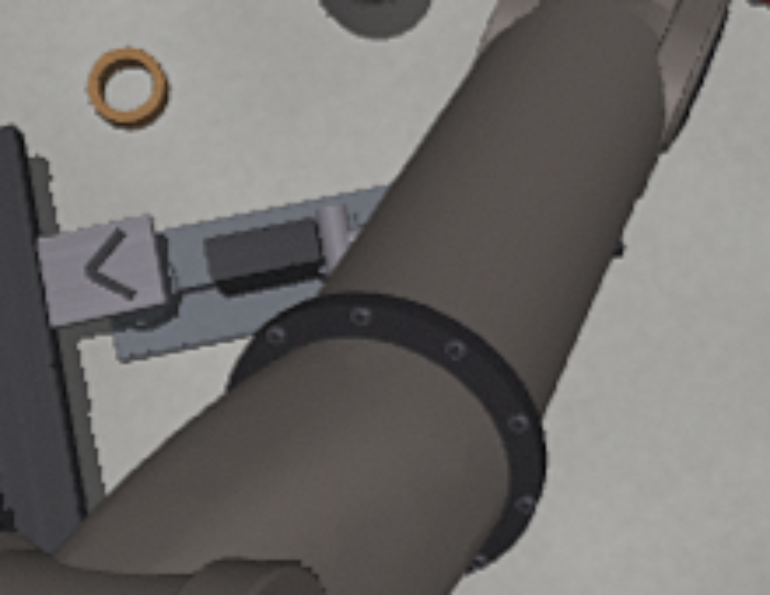

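Request:
step_arm(targets=[[0, 0, 0, 0, 1], [0, 0, -8, 0, 1], [0, 0, -22, 0, 1], [0, -2, -37, 0, 1], [0, -6, -52, 0, 1], [0, -12, -66, 0, 1], [0, -18, -80, 0, 1], [0, -18, -90, 0, 1], [0, -18, -95, 0, 1], [0, -18, -95, 0, 1], [0, -18, -95, 0, 1], [0, -18, -95, 0, 1], [0, -18, -95, 0, 1]])

```text
t: 12.73
eef_pos: [0.6138, -0.1069, 0.1703]
tool_rot: [-0.0, 0.996, 0.087, -0.001]
contact_force: [0.4, -0.5, -0.3]
gripper_width: -0.002
```

```bash
python3 look.py 10; python3 - <<'E'
from m import *
for k in("10",):
    c=dict(np.load("top%s.npz"%k));m,q=top(c,(236,228,274,258),.075,.06,.09);print(len(q),rect(q))
E
```

```text
t 12.7333 tcp [ 613.8 -106.9  170.3] yaw 9.98 tilt z [-1.7e-03 -1.0e-04 -1.0e+00] F [ 0.4 -0.5 -0.3] grip -0.002
1
[[-1, 0, 5, np.float64(-0.0), 1]]
scene bracket z median 0.0893 n 192
top bracket z median 0.0893 n 314
433 ((580.0, 65.5), (30.3, 70.2), 9.88)
```

View pics/scene10.png

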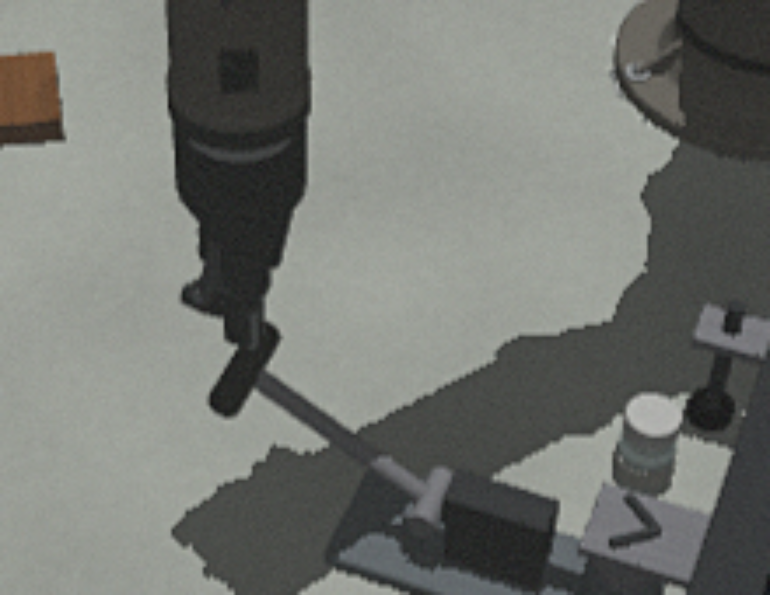

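Request:
step_arm(targets=[[-1, 0, 8, 0, 1], [-1, 2, 16, 0, 1], [-1, 6, 25, 0, 1], [-1, 10, 34, 0, 1], [-1, 13, 43, 0, 1], [-1, 16, 52, 0, 1], [-1, 18, 60, 0, 1], [-1, 20, 68, 0, 1], [-1, 21, 76, 0, 1], [-1, 21, 84, 0, 1], [-1, 21, 91, 0, 1], [-1, 21, 96, 0, 1], [-1, 21, 98, 0, 1], [-1, 21, 98, 0, 1], [-1, 21, 98, 0, 1], [-1, 21, 98, 0, 1]])

```text
t: 14.17
eef_pos: [0.6179, -0.1313, 0.075]
tool_rot: [0.002, 0.996, 0.086, 0.001]
contact_force: [-3.3, -6.3, 17.0]
gripper_width: 0.003
```

```bash
python3 look.py 11; python3 - <<'E'
from m import *
for k in("11",):
    c=dict(np.load("top%s.npz"%k));m,q=top(c,(236,228,274,258),.075,.06,.09);print(len(q),rect(q))
for n,b,h,lo,hi in(("tape",(200,178,235,212),.024,.015,.03),("mug",(265,132,310,185),.085,.076,.095)):
    m,q=top(c,b,h,lo,hi);print(n,rect(q))
c=dict(np.load("scene11.npz"))
for n,b,h,lo,hi in(("jar",(402,228,428,262),.06,.052,.07),("wood",(218,130,252,165),.022,.014,.03)):
    m,q=top(c,b,h,lo,hi);print(n,rect(q))
E
```

```text
t 14.1667 tcp [ 617.9 -131.3   75. ] yaw 9.84 tilt z [ 0.0029 -0.003  -1.    ] F [-3.3 -6.3 17. ] grip 0.003
4
[[0, -6, -23, np.float64(-0.0), 1], [0, -12, -45, np.float64(-0.1), 1], [0, -18, -68, np.float64(-0.1), 1], [0, -24, -90, np.float64(-0.2), 1]]
scene bracket z median 0.1029 n 192
top bracket z median 0.1035 n 314
459 ((580.3, 62.3), (30.8, 76.6), 9.88)
tape ((703.3, 159.6), (51.0, 50.1), 88.3)
mug ((773.1, -5.2), (73.3, 77.1), 88.6)
jar ((459.2, 117.1), (41.8, 35.1), 25.94)
wood ((386.4, -477.0), (102.4, 59.7), 41.5)
```

View pics/scene11.png

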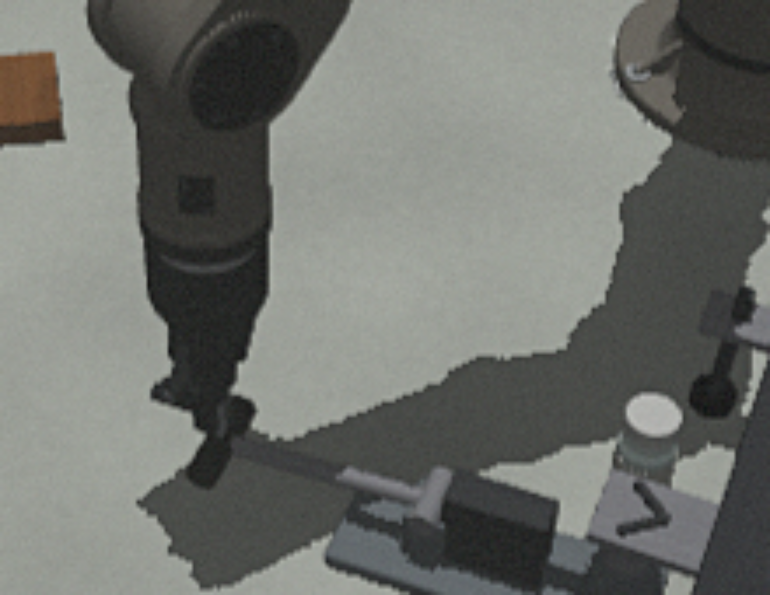

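Request:
step_arm(targets=[[0, 0, 0, 0, 1], [0, 0, 0, 0, 1], [0, 0, 0, 0, 1], [0, 0, 0, 0, 1], [0, 0, 0, 0, 1], [0, 0, 0, 0, 1]])

```text
t: 14.77
eef_pos: [0.6179, -0.1313, 0.075]
tool_rot: [0.002, 0.996, 0.086, 0.001]
contact_force: [-3.5, -5.9, 17.7]
gripper_width: -0.0
```

```bash
python3 look.py 12 && python3 - <<'E'
from m import *
for k in("10","12"):
    c=dict(np.load("scene%s.npz"%k));m,q=top(c,(350,250,392,292),.075,.066,.09);print(k,len(q),rect(q),np.median(cloud(c)[...,2][cv2.erode(m,np.ones((3,3)))>0]))
from station import bot
print(bot.hand_in())
E
```

```text
t 14.7667 tcp [ 617.9 -131.3   75. ] yaw 9.84 tilt z [ 0.003  -0.0031 -1.    ] F [-3.5 -5.9 17.7] grip -0.0
4
[[0, -6, -23, np.float64(-0.0), 1], [0, -12, -45, np.float64(-0.1), 1], [0, -18, -68, np.float64(-0.1), 1], [0, -24, -90, np.float64(-0.2), 1]]
scene bracket z median 0.1029 n 192
top bracket z median 0.1031 n 314
10 369 ((590.6, 70.2), (34.7, 69.6), 10.47) 0.07409928388010661
12 369 ((590.2, 70.3), (33.9, 69.8), 9.29) 0.07390979065193382
the job is handed in; nothing more can be done
None
```

I stood the jack under the marked lift point, pumped it once fully down and back up, then pressed the handle down again. The job was handed in at about 15 s with the closed fingers still holding the handle down.

**Last checks**
- **Lift:** the bracket had risen about 14 mm in both cameras. It had come back to its rest height between the two strokes.
- **Push:** the steady upward force on the hand was about 17.7 N. About 7 N sideways remained, but the jack's block stayed in place within about 1 mm.
- **Saddle position:** I reckon it is about 3 mm from the lift point. This is worked out from the block and crossbar, because the bracket hides the saddle from view.
- **Other things on the table:** the tape, mug, jar and wood block were within about 2 mm of their starting places. I did not measure the screwdriver again, but the arm did not go near it.
- **Arm and machine:** I saw no contact, but I had no direct reading of it.

**Disagreement:** the two cameras differed by 5 to 10 mm in absolute position, more than the stated 2 mm. The grasp and the robot's base fitted the top camera to about 2 mm. The saddle-to-lift-point distance came out within about 3 mm in both cameras, so I relied on the top camera for positions.

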